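# Return a ratchet indexing table, pin it and load it

### The job

Set the rotary indexing table back to its loading position and load it. Swing the holding pawl up and over so that it rests clear of the teeth, turn the toothed wheel backwards by its upright handle all the way to its stop, and push the lock pin from its wooden block through the wheel's lug into the base, fully home. Then set every brass cap that is on the bench upright in the wheel's nests, one to a nest, and leave the wheel pinned with the pawl tipped back down between the teeth; do not disturb the other things on the bench.

Things in the scene. Friction and masses are not known exactly. Their poses are not given: they have to be found in the camera images.
- base: Fixed grey base of the indexing table, a disc 208 mm across lying on the bench; origin on the bench at the wheel's axis; its frame (at yaw 0) has x away from the robot, y to the left, z up. At angle -40 deg (from its x, towards -y), 130 mm out, a square boss 44 mm wide, 29 mm high, has the vertical lock hole; beside the boss a 45 mm high stop post.
- wheel (a joint): Angle of the steel ratchet wheel (210 mm across, top 42 mm above the bench, 24 crown teeth 8 mm high on its rim); grows anticlockwise from above (forwards, clicking under the pawl); 0 = fully back at its stop, lug hole over boss hole; starts 0.5 to 1.25. With the pawl down it goes back at most one tooth (0.26). Takes about 1.5 N at the handle; stays where left.
- handle (a point): Top of the wheel's upright black round handle (18 mm diameter, from 42 to 89 mm above the bench, 125 mm from the wheel's axis, at wheel angle 70 deg: base angle 70 deg + joint wheel). Must be moved along its arc about the axis.
- lug_hole (a point): Upper mouth of the 13 mm hole through the wheel's projecting flat lug (12 mm thick, top face 42 mm above the bench), 130 mm from the axis; turns with the wheel.
- boss_hole (a point): Upper mouth of the 13 mm through hole in the base's boss, 29 mm above the bench, under the lug when the wheel is back.
- pawl (a joint): Swing of the holding pawl on its level hinge: 0 = lying level, claw between teeth (to 0.15 when the claw lies on a tooth), pi/2 = upright, 2.2 = resting back on its stop. Swings freely by its own 90 g: past upright it falls over to 2.2 and stays, before upright it falls onto the teeth.
- pawl_hinge (a point): Middle of the pawl's hinge, 58 mm above the bench, at (-75, -96.5) mm in the base's frame; axis along the base's y, between bracket cheeks (18 mm long, tops 67 mm above the bench, outer faces 13 mm either side). The arm (10 mm square, claw at 75 mm) points to the base's +x at 0, straight up at pi/2.
- pawl_bar (a point): Grip point on the pawl's round cross bar (8 mm diameter, parallel to the hinge axis, 45 mm from it); the bar sticks out 45 mm from the arm towards the base's -y, away from the wheel; this point is 30 mm out. 58 mm above the bench with the pawl down, 94 mm when it rests back.
- pin: Loose steel lock pin, 68 mm long, upright: shaft 10 mm diameter, 38 mm long with a tapered foot, then a round head 20 mm diameter, 30 mm tall. Origin at the foot, z up the shaft. Starts hanging by its head in the block's hole. Fully home its head rests on the lug and its foot is 4 mm above the bench.
- pin_head (a point): Middle of the lock pin's head, on its axis, 53 mm above the foot.
- pinblock: Fixed wooden block 50 x 50 x 45 mm with a 13 mm through hole in which the pin starts; origin on the bench under its middle.
- cap0: Loose domed brass cap, one of two to four alike: flange 36 mm diameter and 5 mm thick at the foot, round body 29 mm diameter above it, domed top 36 mm high, 80 g; starts standing upright on the bench. Origin at the middle of its underside, z up. Absent in some runs.
- cap1: Loose domed brass cap, one of two to four alike: flange 36 mm diameter and 5 mm thick at the foot, round body 29 mm diameter above it, domed top 36 mm high, 80 g; starts standing upright on the bench. Origin at the middle of its underside, z up. Absent in some runs.
- cap2: Loose domed brass cap, one of two to four alike: flange 36 mm diameter and 5 mm thick at the foot, round body 29 mm diameter above it, domed top 36 mm high, 80 g; starts standing upright on the bench. Origin at the middle of its underside, z up. Absent in some runs.
- cap3: Loose domed brass cap, one of two to four alike: flange 36 mm diameter and 5 mm thick at the foot, round body 29 mm diameter above it, domed top 36 mm high, 80 g; starts standing upright on the bench. Origin at the middle of its underside, z up. Absent in some runs.
- nest0 (a point): Nest 0 on the wheel: middle of its floor (the wheel's top face, 42 mm above the bench), 58 mm from the axis at wheel angle 25 deg; square, 42 mm inside, walls 5 mm high and 3 mm thick. Turns with the wheel.
- nest1 (a point): Nest 1 on the wheel: middle of its floor (the wheel's top face, 42 mm above the bench), 58 mm from the axis at wheel angle 115 deg; square, 42 mm inside, walls 5 mm high and 3 mm thick. Turns with the wheel.
- nest2 (a point): Nest 2 on the wheel: middle of its floor (the wheel's top face, 42 mm above the bench), 58 mm from the axis at wheel angle 205 deg; square, 42 mm inside, walls 5 mm high and 3 mm thick. Turns with the wheel.
- nest3 (a point): Nest 3 on the wheel: middle of its floor (the wheel's top face, 42 mm above the bench), 58 mm from the axis at wheel angle 295 deg; square, 42 mm inside, walls 5 mm high and 3 mm thick. Turns with the wheel.
- spraycan: Bystander: blue spray can, 56 mm diameter, 150 mm tall; origin under its middle.
- stone: Bystander: grey sharpening stone 110 x 45 x 30 mm; origin under its middle.
- tub: Bystander: white plastic tub 90 mm diameter, 60 mm tall; origin under its middle.

How it is judged:
By the outcome, as a careful person would: the job done as asked, in the order asked, and still so for the second after the job is handed in, with the robot touching nothing.
Of cap0, cap1, cap2, cap3 only 2 to 4 are there at a start; the rules pass over those that are not, and their reading is None.
At some moment in a run one of cap0, cap1, cap2, cap3 may be knocked a few centimetres aside while the robot is not near it.
It also fails if it takes over 210 s, if anything falls off the work surface, if the arm or the gripper's body presses on something with over 40 N, if the wrist force passes 120 N, or if a joint passes its speed limit or range.

### The arm

A 6-joint arm with a two-finger parallel gripper is mounted at the origin on the work surface. World frame = base frame: x ahead of the robot, y to its left, z up, the work surface at z = 0. Lengths are in mm, angles in rad, forces in N, time in s.
With the tool pointing down it reaches from about 400 to 925 mm from the base axis. Payload 3.4 kg.
Tool frame: the origin (TCP) lies on the centre line of the jaws, within the pads' length; the fingertips stand manip.nose_length ahead of it and the grasp point (between the pads) lies 3 mm ahead of it (manip.nose_length is the distance from the TCP to the fingertips, in mm); z points along the fingers, y is the line along which they close (so a half turn about z gives the same grasp; the last joint's range is limited). The gripper opens to 85 mm and grips with 20 to 120 N. Pads are 22 mm wide; open, the fingers measure 114 mm over their backs; the gripper's body (76 mm by 85 mm) begins 54 mm behind the grasp point. The pads swing forward as they close: fully open they stand 13 mm farther back than shut.
Start: joints at [1.218, 0.307, 1.506, -0, 1.328, -0.073], TCP at [158.817, 552.638, 253.305] pointing down, gripper open.
Joint ranges: [-3.12, 3.12], [-1.05, 2.28], [0.14, 2.33], [-1.42, 4.57], [0.1, 2.73], [-2.68, 2.68]. Speed limits (rad/s): [2.57, 2.57, 3.14, 3.14, 3.14, 3.14].

### API

Orientations are given as [roll, pitch, yaw] about the fixed x, y, z axes, in that order (R = Rz(yaw) Ry(pitch) Rx(roll)).
In Python, from cell import manip, camrig gives the robot as it stands (manip), with the cameras (camrig).
- The arm moves only by the tool shift_gripper, called as name(argument=value, ...), one argument or row to a line, values as JSON. Schema: {"type":"object","properties":{"ticks":{"type":"array","items":{"type":"array","prefixItems":[{"type":"number"},{"type":"array","items":{"type":"number"},"minItems":3,"maxItems":3},{"type":"array","items":{"type":"number"},"minItems":3,"maxItems":3}],"minItems":3,"maxItems":3},"minItems":1,"maxItems":20},"only":{"type":"string"},"quiet":{"type":"boolean"},"lines":{"type":"string"}},"required":["ticks"],"additionalProperties":false}. ticks is a list of rows, 1 to 20 of them, each written [opening, [dx, dy, dz], [rx, ry, rz]]: the opening from 0.0 (shut) to 1.0 (fully open), then dx, dy, dz in mm, then a rotation vector rx, ry, rz in rad; each row shifts and turns the commanded pose from where the row before left it, along the tool's axes as they then stand; what a row does not reach is not made up. A row lasts 1/8 s, in which the tool goes at most 62.5 mm and 0.188 rad, less where a joint would pass 70% of its speed; a pose out of reach is approached as far as the arm can. The fingers move at their own pace and stop on an object; the grip force is fixed at half the most. Time passes only in rows, so rows that do not move let the fingers close. The tool returns the time, the measured TCP pose, the force, the opening and the grip force at its end. only (a regular expression) keeps the lines of the reply that match it, lines (a string "A,B") keeps lines A to B, and quiet returns only ok. Input that does not fit is refused with a message, and nothing moves.
- manip.get_state(): the state, without advancing time (a new reading comes with each control period).
- camrig.grab_frame(name): name is "scene" or "side" or "wrist"; returns the picture (420x560x3 uint8, red, green, blue); there is no depth.
- camrig.camera_params(name): a dict with "fx", "fy", "cx", "cy" (pixels), "k1" (the pictures are not rectified: a ray, as slopes to the right and down, at radius r is drawn at 1 + k1 r^2 times it, then the intrinsics apply), "world_from_camera" (4x4, takes a point from camera to world coordinates). Camera axes: x right, y down, z forward; pixel columns grow to the right and rows downward; lengths in mm; the calibration is good to about 2 mm. A picture is of the moment at which its call begins: read the wrist's pose just before it. camera_params takes no time and is no camera call; for the wrist camera it gives the pose at the moment of the call.
- manip.finish_job(): hands the job in; it is judged then, once.
The state is a dict: "t": time; "joints": joint angles; "qd": joint speeds; "effort": joint torques, N m; "ee_pos": TCP position; "tool_rot": TCP orientation; "contact_force": force on the tool from outside, world axes, zero at the start; "wrist_torque": the same for the moment, N m; "opening": opening from 0.0 (shut) to 1.0 (fully open); "grip_force": force on a finger pad.
Only numpy, scipy, OpenCV 4.12 (cv2) and the standard library are available. Lean on these libraries where they do the work, as an engineer would, in place of code of your own. Each camera call takes 0.05 s, during which the arm holds its last target. There are 200 camera calls.

## Working session

There is one attempt and no reset: what is moved stays moved. The work goes in short steps, Python scripts to look and compute and a tool call to move; the robot and the scene stay as the last step left them, time stands still between calls to the robot, and variables do not carry over. Pictures are saved under pics/ and viewed, at most 14 in all, crops included, and the job is handed in when it is done.

```bash
ls; mkdir -p pics
```

Run:
```python
from cell import manip, camrig
import cv2,numpy as np
s=manip.get_state();print({k:np.round(v,3).tolist() for k,v in s.items()},manip.nose_length)
for n in("scene","side","wrist"):
    f=camrig.grab_frame(n);cv2.imwrite(f"pics/{n}0.png",cv2.cvtColor(f,cv2.COLOR_RGB2BGR))
    p=camrig.camera_params(n);print(n,{k:np.round(v,3).tolist() for k,v in p.items()})
```

```text
cell.py
pics
{'t': 0.0, 'joints': [1.217, 0.308, 1.508, -0.0, 1.328, -0.074], 'qd': [0.002, 0.002, 0.001, 0.001, 0.001, -0.0], 'effort': [0.002, -45.757, -25.192, 0.0, 0.013, -0.0], 'ee_pos': [158.622, 552.024, 252.4], 'tool_rot': [-3.14, -0.0, 2.862], 'contact_force': [-0.522, -0.146, -0.192], 'wrist_torque': [-0.045, -0.01, 0.026], 'grip_force': 0.0, 'opening': 0.999} 22.0
scene {'fx': 413.749, 'fy': 413.749, 'cx': 277.557, 'cy': 208.769, 'k1': -0.058, 'world_from_camera': [[0.32, 0.706, -0.631, 1131.926], [0.947, -0.245, 0.207, -142.104], [-0.009, -0.664, -0.748, 785.505], [0.0, 0.0, 0.0, 1.0]]}
side {'fx': 401.507, 'fy': 401.507, 'cx': 280.325, 'cy': 204.463, 'k1': -0.025, 'world_from_camera': [[0.884, -0.21, 0.418, 130.083], [-0.467, -0.435, 0.77, -747.993], [0.02, -0.876, -0.483, 567.637], [0.0, 0.0, 0.0, 1.0]]}
wrist {'fx': 347.037, 'fy': 347.037, 'cx': 278.419, 'cy': 211.72, 'k1': -0.013, 'world_from_camera': [[0.276, 0.912, 0.304, 80.445], [0.961, -0.262, -0.087, 574.602], [0.0, 0.317, -0.949, 372.593], [0.0, 0.0, 0.0, 1.0]]}
```

View pics/scene0.png

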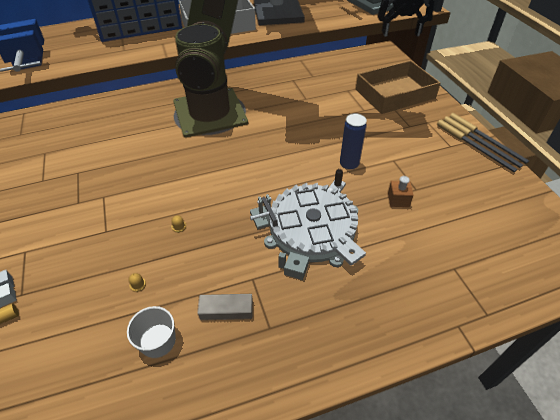

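View pics/side0.png

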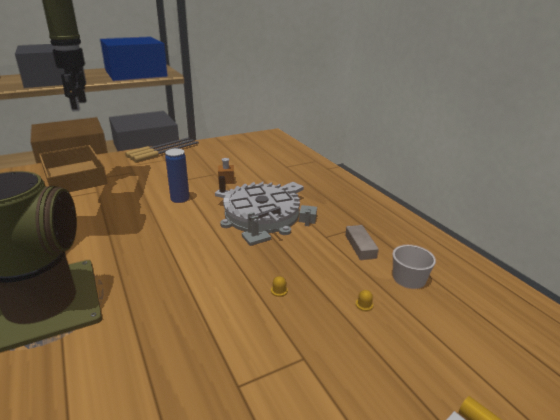

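The scene view shows the wheel hub at (314,215), handle (339,172), pin head (404,180), boss (296,264), lug (350,251), pawl (263,212) and two caps at (178,222) and (136,281). In the side view the same things are at (262,200), (222,176), (226,161), (309,215), (297,188), (262,215), (280,284) and (366,298).

Create h.py:
```python
from cell import manip, camrig
import cv2,numpy as np
from scipy.spatial.transform import Rotation as R
def ray(p,uv):
    K=np.array([[p["fx"],0,p["cx"]],[0,p["fy"],p["cy"]],[0,0,1]]);W=np.array(p["world_from_camera"])
    x=cv2.undistortPoints(np.array([[uv]],float),K,np.array([p["k1"],0,0,0.]))[0,0]
    d=W[:3,:3]@[x[0],x[1],1];return W[:3,3],d/np.linalg.norm(d)
def plane(p,uv,z):
    o,d=ray(p,uv);return o+d*(z-o[2])/d[2]
def tri(*rs):
    A=sum(np.eye(3)-np.outer(d,d) for o,d in rs);b=sum((np.eye(3)-np.outer(d,d))@o for o,d in rs)
    x=np.linalg.solve(A,b);return x,max(np.linalg.norm(np.cross(x-o,d)) for o,d in rs)
def proj(p,X):
    W=np.linalg.inv(np.array(p["world_from_camera"]));x=W[:3,:3]@X+W[:3,3];s=x[:2]/x[2]
    s=s*(1+p["k1"]*(s@s));return np.array([p["fx"]*s[0]+p["cx"],p["fy"]*s[1]+p["cy"]])
def snap(n,name):
    p=camrig.camera_params(n);f=cv2.cvtColor(camrig.grab_frame(n),cv2.COLOR_RGB2BGR);cv2.imwrite(f"pics/{name}.png",f);np.save(f"pics/{name}.npy",p,allow_pickle=True);return p,f
def load(name):
    return np.load(f"pics/{name}.npy",allow_pickle=True).item(),cv2.imread(f"pics/{name}.png")
def need(xyz,rpy=None):
    "tool-axis shift and rotvec from present measured pose"
    s=manip.get_state();T=R.from_euler("xyz",s["tool_rot"]);d=T.inv().apply(np.array(xyz)-s["ee_pos"])
    r=(T.inv()*R.from_euler("xyz",rpy)).as_rotvec() if rpy is not None else np.zeros(3)
    print("t",round(s["t"],2),"pos",np.round(s["ee_pos"],1),"rpy",np.round(s["tool_rot"],3),"-> d",np.round(d,1),"r",np.round(r,3))
```

Run:
```python
from h import *
a=camrig.camera_params("scene");b=camrig.camera_params("side")
for n,u,v in [("hub",(314,215),(262,200)),("handle",(339,172),(222,176)),("pin",(404,180),(226,161)),("boss",(296,258),(309,211)),("lug",(351,251),(297,188)),("capA",(178,218),(280,279)),("capB",(136,277),(366,293)),("can",(356,120),(176,153)),("tub",(152,325),(413,258)),("stone",(226,300),(361,236))]:
    x,e=tri(ray(a,u),ray(b,v));print(n,np.round(x),round(e,1))
for n,u,v in [("scene",310,225),("side",265,212)]:
    f=cv2.imread(f"pics/{n}0.png");c=f[v-75:v+75,u-100:u+110];cv2.imwrite(f"pics/{n}0c.png",cv2.resize(c,None,fx=3.8,fy=3.8,interpolation=2))
```

```text
hub [552. 138.  42.] 1.3
handle [476. 234.  87.] 1.9
pin [541. 381.  69.] 1.7
boss [650.  54.  29.] 6.1
lug [679. 172.  40.] 6.4
capA [ 445. -171.   30.] 2.0
capB [ 580. -286.   28.] 1.5
can [372. 321. 146.] 1.7
tub [ 720. -264.   55.] 2.7
stone [ 699. -115.   30.] 2.5
```

View pics/scene0c.png

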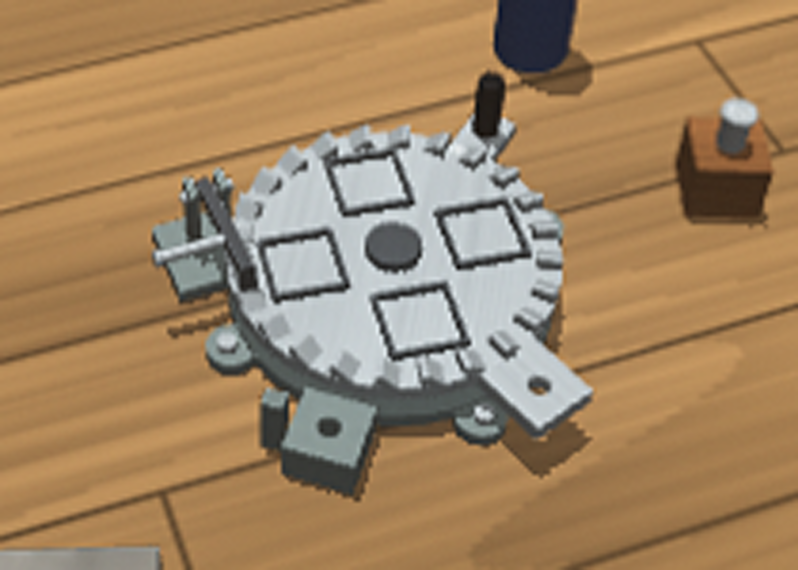

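View pics/side0c.png

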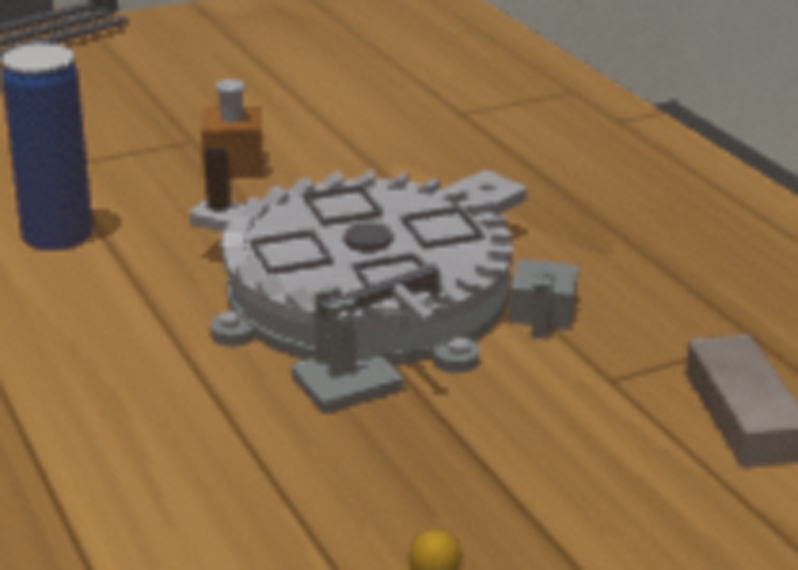

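Crops: boss hole at scene (296.6,262.4), lug hole at scene (351.8,251.3) / side (293.7,186.2), and bar tip at scene (251.6,217.6). The pawl is down on the teeth.

Run:
```python
from h import *
a=camrig.camera_params("scene");b=camrig.camera_params("side")
x,e=tri(ray(a,(351.8,251.3)),ray(b,(293.7,186.2)));print("lug",x.round(1),e)
h,e=tri(ray(a,(313.4,215)),ray(b,(262,199.5)));print("hub",h.round(1),e)
bo=plane(a,(296.6,262.4),29);bar=plane(a,(251.6,217.6),58);ha,e=tri(ray(a,(339,170.5)),ray(b,(222,177)));print(bo.round(1),bar.round(1),ha.round(1))
g=lambda v:np.degrees(np.arctan2(v[1]-h[1],v[0]-h[0]));l=g(x)
print("yaw",g(bo)+40,"lug",l,"handle",g(ha), [np.hypot(*(v-h)[:2]) for v in(x,bo,ha)])
need([552,138,330],[np.pi,0,2.862])
```

```text
lug [676.1 178.   39.7] 1.0467763809648223
hub [552.2 136.6  43.1] 0.5143667716663503
[656.1  56.1  29. ] [523.9  -6.3  58. ] [473.5 233.5  87. ]
yaw 2.2354999850970856 lug 18.453375087944593 handle 129.09213860541732 [np.float64(130.6266878754229), np.float64(131.4032360959943), np.float64(124.79424220323583)]
t 0.15 pos [158.6 552.2 252.6] rpy [-3.14  -0.     2.862] -> d [-492.4 -289.6  -77. ] r [-0.002 -0.    -0.   ]
```

shift_gripper(
  ticks=[
    [1,[-33,-19,-5],[0,0,0]],
    [1,[-33,-19,-5],[0,0,0]],
    [1,[-33,-19,-5],[0,0,0]],
    [1,[-33,-19,-5],[0,0,0]],
    [1,[-33,-19,-5],[0,0,0]],
    [1,[-33,-19,-5],[0,0,0]],
    [1,[-33,-19,-5],[0,0,0]],
    [1,[-33,-19,-5],[0,0,0]],
    [1,[-33,-19,-5],[0,0,0]],
    [1,[-33,-19,-5],[0,0,0]],
    [1,[-33,-19,-5],[0,0,0]],
    [1,[-33,-19,-5],[0,0,0]],
    [1,[-33,-19,-5],[0,0,0]],
    [1,[-33,-19,-5],[0,0,0]],
    [1,[-33,-19,-5],[0,0,0]],
    [1,[0,0,0],[0,0,0]],
    [1,[0,0,0],[0,0,0]],
  ],
)

```text
t: 2.28
ee_pos: [555.3, 142.1, 327.7]
tool_rot: [-3.141, -0.002, 2.861]
contact_force: [0.2, 0.4, 0.1]
opening: 0.999
grip_force: 0.0
```

Run:
```python
from h import *
need([552,138,330],[np.pi,0,2.862])
p,f=snap("wrist","w1")
for n,X in dict(hub=[552.2,136.6,43],handle=[473.5,233.5,87],lug=[676.1,178,42],boss=[656,56,29],bartip=[523.9,-6.3,58],pin=[541,381,69],capA=[445,-171,30]).items(): print(n,proj(p,np.array(X,float)).round(1))
```

```text
t 2.27 pos [555.3 142.1 327.7] rpy [-3.141e+00 -2.000e-03  2.861e+00] -> d [ 2.  -4.8 -2.2] r [-0.    -0.002 -0.001]
hub [272.8 167.7]
handle [345.3  72.1]
lug [331.  250.7]
boss [236.7 256.5]
bartip [146.6 180.9]
pin [493.8  98.7]
capA [  3.6 151.3]
```

View pics/w1.png

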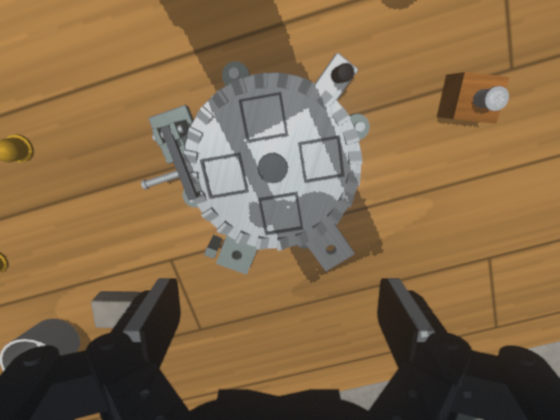

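The wrist view confirms the estimates: hub (273,167), handle top (343,73), lug hole (331,249), boss hole (237,255), bar tip (146,184), pin head (496,98). The fixed views and this one can now be combined.

Run:
```python
from h import *
a=camrig.camera_params("scene");b=camrig.camera_params("side");w,_=load("w1")
P={}
for n,u,v,q in [("hub",(313.4,215),(262,199.5),(272.7,167)),("handle",(339,170.5),(222,177),(343,73)),("lug",(351.8,251.3),(293.7,186.2),(331,249)),("pin",(404.5,177.5),(225.5,159.5),(496,97.5)),("tip",(251.6,217.6),None,(145,184.3)),("boss",(296.6,262.4),None,(236.7,255))]:
    x,e=tri(*[ray(c,p) for c,p in((a,u),(b,v),(w,q)) if p]);P[n]=x;print(n,x.round(1),round(e,1))
h=P["hub"]
g=lambda v:np.degrees(np.arctan2(v[1]-h[1],v[0]-h[0]))
print({n:(round(g(x),2),round(np.hypot(*(x-h)[:2]),1)) for n,x in P.items()})
yaw=np.radians(g(P["boss"])+40);Rz=lambda t:np.array([[np.cos(t),-np.sin(t)],[np.sin(t),np.cos(t)]])
print("yaw",yaw,"bar",h[:2]+Rz(yaw)@[-30,-126.5],"hinge",h[:2]+Rz(yaw)@[-75,-126.5],"tip",h[:2]+Rz(yaw)@[-30,-141.5])
g0=h[:2]+Rz(yaw)@[-30,-129]
need([*g0,130],[np.pi,0,yaw+np.pi/2]);
```

```text
hub [551.8 136.7  42.9] 0.7
handle [473.6 232.3  87.4] 1.6
lug [675.8 178.4  39.3] 1.3
pin [539.4 380.8  74.5] 2.8
tip [526.8  -7.4  61.9] 0.5
boss [654.8  56.4  27.1] 0.2
{'hub': (np.float64(0.0), np.float64(0.0)), 'handle': (np.float64(129.31), np.float64(123.5)), 'lug': (np.float64(18.58), np.float64(130.7)), 'pin': (np.float64(92.93), np.float64(244.4)), 'tip': (np.float64(-99.85), np.float64(146.3)), 'boss': (np.float64(-37.95), np.float64(130.5))}
yaw 0.03585140405898118 bar [526.39631618   9.21861979] hinge [481.42523285   7.60565219] tip [526.93397204  -5.77174132]
t 2.33 pos [555.  142.4 327.8] rpy [-3.141e+00 -2.000e-03  2.862e+00] -> d [ -10.3 -138.3  197.8] r [-1.000e-03 -1.000e-03  1.255e+00]
```

shift_gripper(
  ticks=[
    [0.5,[0,0,15],[0,0,0.157]],
    [0.5,[0,0,15],[0,0,0.157]],
    [0.5,[0,0,15],[0,0,0.157]],
    [0.5,[0,0,15],[0,0,0.157]],
    [0.5,[0,0,15],[0,0,0.157]],
    [0.5,[0,0,15],[0,0,0.157]],
    [0.5,[0,0,15],[0,0,0.157]],
    [0.5,[0,0,15],[0,0,0.157]],
    [0.5,[0,0,0],[0,0,0]],
  ],
)

```text
t: 3.45
ee_pos: [553.9, 142.8, 207.2]
tool_rot: [-3.138, 0.0, 1.609]
contact_force: [0.1, 0.6, -0.2]
opening: 0.499
grip_force: 0.0
```

Run:
```python
from h import *
need([526.5,6.7,110],[np.pi,0,.036+np.pi/2])
```

```text
t 3.45 pos [553.9 142.8 207.2] rpy [-3.138  0.     1.609] -> d [-134.9  -32.3   97.3] r [-0.003  0.     0.002]
```

shift_gripper(
  ticks=[
    [0.5,[-27,-6.5,16],[0,0,0]],
    [0.5,[-27,-6.5,16],[0,0,0]],
    [0.5,[-27,-6.5,16],[0,0,0]],
    [0.5,[-27,-6.5,16],[0,0,0]],
    [0.5,[-27,-6.5,16],[0,0,0]],
    [0.5,[0,0,16],[0,0,0]],
    [0.5,[0,0,0],[0,0,0]],
    [0.5,[0,0,0],[0,0,0]],
  ],
)

```text
t: 4.45
ee_pos: [528.8, 6.4, 113.2]
tool_rot: [3.14, 0.0, 1.608]
contact_force: [-0.9, -0.1, 1.1]
opening: 0.499
grip_force: 0.0
```

Run:
```python
from h import *
need([526.5,6.7,61],[np.pi,0,.036+np.pi/2])
p,f=snap("wrist","w2")
for X in([526.9,-5.8,58],[526.4,9.2,58],[525,45,58]):print(proj(p,np.array(X,float)).round(1))
```

```text
t 4.45 pos [528.8   6.4 113.2] rpy [3.14  0.    1.608] -> d [ 0.3 -2.3 52.2] r [0.002 0.    0.001]
[274. 271.]
[274.  246.6]
[273.6 183.1]
```

View pics/w2.png

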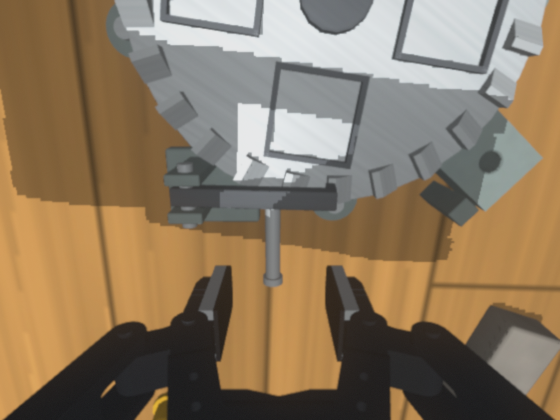

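The bar runs from (272,205) to its tip at (273,283), between the jaws, and the pawl lies down on the teeth.

shift_gripper(
  ticks=[
    [0.5,[0,-1,16],[0,0,0]],
    [0.5,[0,-1,16],[0,0,0]],
    [0.5,[0,0,16],[0,0,0]],
    [0.5,[0,0,0],[0,0,0]],
    [0,[0,0,0],[0,0,0]],
    [0,[0,0,0],[0,0,0]],
    [0,[0,0,0],[0,0,0]],
    [0,[0,0,0],[0,0,0]],
  ],
)

```text
t: 5.5
ee_pos: [525.6, 6.0, 65.2]
tool_rot: [-3.141, -0.0, 1.606]
contact_force: [-3.0, 0.1, 6.3]
opening: 0.064
grip_force: 58.6
```

Run:
```python
from h import *
need([526.5,6.7,61],[np.pi,0,.036+np.pi/2])
H=np.array([481.4,58]);th=np.arange(0,2.2,.18)
s=manip.get_state();c=np.array([s["ee_pos"][0],s["ee_pos"][2]-3]);print(c,np.hypot(*(c-H)),np.arctan2(*(c-H)[::-1]))
```

```text
t 5.5 pos [525.6   6.   65.2] rpy [-3.141 -0.     1.606] -> d [0.7 0.9 4.2] r [-0.    -0.    -0.001]
[525.63115225  62.16538798] 44.42685320742403 0.09389625127209883
```

shift_gripper(
  ticks=[
    [0,[0,-1.6,-8.4],[0,0,0]],
    [0,[0,-3.1,-8],[0,0,0]],
    [0,[0,-4.5,-7.2],[0,0,0]],
    [0,[0,-5.9,-6.2],[0,0,0]],
    [0,[0,-6.9,-5],[0,0,0]],
    [0,[0,-7.8,-3.6],[0,0,0]],
    [0,[0,-8.2,-2.1],[0,0,0]],
    [0,[0,-8.6,-0.5],[0,0,0]],
    [0,[0,-8.4,1.2],[0,0,0]],
    [0,[0,-8.1,2.7],[0,0,0]],
    [0,[0,-4.4,2.3],[0,0,0]],
    [0,[0,0,0],[0,0,0]],
  ],
)

```text
t: 7.0
ee_pos: [456.2, 3.4, 100.2]
tool_rot: [-3.139, 0.0, 1.606]
contact_force: [-4.4, 0.2, 11.3]
opening: 0.066
grip_force: 63.4
```

shift_gripper(
  ticks=[
    [0.4,[0,0,0],[0,0,0]],
    [0.4,[0,0,0],[0,0,0]],
    [0.4,[0,0,0],[0,0,0]],
    [0.4,[0,0,-25],[0,0,0]],
    [0.4,[0,0,-30],[0,0,0]],
    [0.4,[0,0,-30],[0,0,0]],
    [0.4,[0,0,-30],[0,0,0]],
    [0.4,[0,0,0],[0,0,0]],
  ],
)

```text
t: 8.0
ee_pos: [460.4, 3.4, 216.1]
tool_rot: [3.137, 0.001, 1.606]
contact_force: [0.5, 0.1, 0.5]
opening: 0.4
grip_force: 0.0
```

```bash
python3 - <<'E'
from h import *
p,f=snap("wrist","w3");cv2.imwrite("pics/w3c.png",cv2.resize(f,None,fx=.7,fy=.7))
need([473.5,232.5,150],[np.pi,0,np.radians(129)])
E
```

```text
t 8.05 pos [459.2   3.5 214.7] rpy [3.14  0.    1.606] -> d [228.4  22.2  64.7] r [ 0.002  0.001 -0.646]
```

View pics/w3c.png

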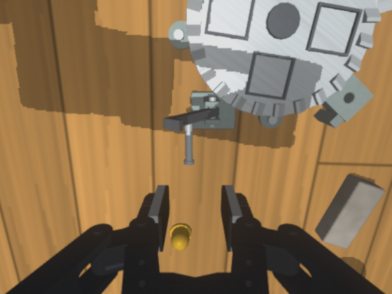

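The pawl is over: its arm points away from the wheel at about (190,117) in the crop, bar tip at (188,160). Next, the handle.

shift_gripper(
  ticks=[
    [0.55,[28.5,2.8,0],[0,0,0]],
    [0.55,[28.5,2.8,0],[0,0,0]],
    [0.55,[28.5,2.8,0],[0,0,0]],
    [0.55,[28.5,2.8,0],[0,0,0]],
    [0.55,[28.5,2.8,0],[0,0,0]],
    [0.55,[28.5,2.8,0],[0,0,0]],
    [0.55,[28.5,2.8,0],[0,0,0]],
    [0.55,[28.5,2.8,0],[0,0,0]],
    [0.55,[0,0,20],[0,0,-0.161]],
    [0.55,[0,0,20],[0,0,-0.161]],
    [0.55,[0,0,20],[0,0,-0.161]],
    [0.55,[0,0,0],[0,0,-0.161]],
    [0.55,[0,0,0],[0,0,0]],
    [0.55,[0,0,0],[0,0,0]],
  ],
)

```text
t: 9.8
ee_pos: [472.7, 232.0, 153.4]
tool_rot: [-3.14, -0.0, 2.247]
contact_force: [0.5, -0.4, -0.5]
opening: 0.545
grip_force: 0.0
```

Run:
```python
from h import *
need([473.6,232.3,78],[np.pi,0,np.radians(129)])
p,f=snap("wrist","w4")
m=(f.max(2)<60).astype(np.uint8);u=proj(p,np.array([473.6,232.3,89.]));print(u, proj(p,np.array([473.6,232.3,44.])))
a=camrig.camera_params("scene");f2=snap("scene","s4")[1]
cv2.imwrite("pics/w4c.png",cv2.resize(f[60:420,100:460],(480,480)))
```

```text
t 9.8 pos [472.7 232.  153.4] rpy [-3.14  -0.     2.247] -> d [-0.3  0.9 75.4] r [-0.001 -0.    -0.004]
[279.70397798 244.92381435] [279.4390714 218.8840131]
```

View pics/w4c.png

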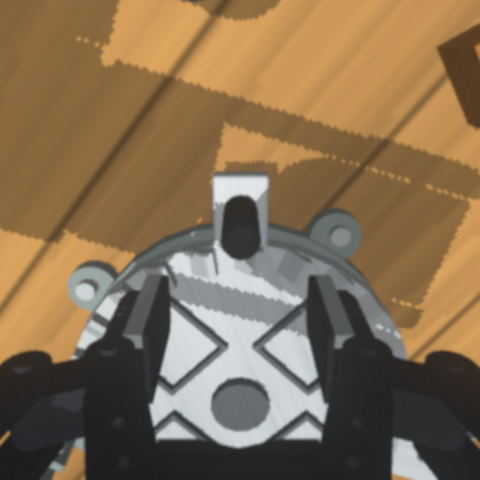

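The handle top is at crop (240,243), about (280,242) full-frame against a predicted (280,245), centred between the jaws. Descend and grip.

shift_gripper(
  ticks=[
    [0.55,[0,0,18],[0,0,0]],
    [0.55,[0,0,19],[0,0,0]],
    [0.55,[0,0,19],[0,0,0]],
    [0.55,[0,0,19],[0,0,0]],
    [0.55,[0,0,0],[0,0,0]],
    [0,[0,0,0],[0,0,0]],
    [0,[0,0,0],[0,0,0]],
    [0,[0,0,0],[0,0,0]],
    [0,[0,0,0],[0,0,0]],
    [0,[0,0,0],[0,0,0]],
  ],
)

```text
t: 11.15
ee_pos: [473.8, 232.5, 80.2]
tool_rot: [3.14, 0.001, 2.25]
contact_force: [-0.6, -0.6, 6.3]
opening: 0.193
grip_force: 58.7
```

Run:
```python
from h import *
need([473.6,232.3,78],[np.pi,0,np.radians(129)])
s=manip.get_state();d=s["ee_pos"][:2]-np.array([551.8,136.7]);print(np.hypot(*d),np.degrees(np.arctan2(*d[::-1])))
```

```text
t 11.15 pos [473.8 232.5  80.2] rpy [3.14e+00 1.00e-03 2.25e+00] -> d [-0.  -0.3  2.2] r [ 0.002  0.001 -0.002]
123.51857072417822 129.15338081337507
```

shift_gripper(
  ticks=[
    [0,[-0.3,8.74,0],[0,0,0.07]],
    [0,[-0.3,8.74,0],[0,0,0.07]],
    [0,[-0.3,8.74,0],[0,0,0.07]],
    [0,[-0.3,8.74,0],[0,0,0.07]],
    [0,[-0.3,8.74,0],[0,0,0.07]],
    [0,[-0.3,8.74,0],[0,0,0.07]],
    [0,[-0.3,8.74,0],[0,0,0.07]],
    [0,[-0.3,8.74,0],[0,0,0.07]],
    [0,[-0.3,8.74,0],[0,0,0.07]],
    [0,[-0.3,8.74,0],[0,0,0.07]],
    [0,[-0.3,8.74,0],[0,0,0.07]],
    [0,[-0.3,8.74,0],[0,0,0.07]],
    [0,[-0.3,8.74,0],[0,0,0.07]],
    [0,[0,0,0],[0,0,0]],
    [0,[0,0,0],[0,0,0]],
  ],
)

```text
t: 13.02
ee_pos: [580.9, 256.1, 80.2]
tool_rot: [3.14, 0.0, 1.34]
contact_force: [-0.3, -2.4, 5.3]
opening: 0.194
grip_force: 58.8
```

Run:
```python
from h import *
s=manip.get_state();d=s["ee_pos"][:2]-np.array([551.8,136.7]);print(np.hypot(*d),np.degrees(np.arctan2(*d[::-1])))
need([551.8+125*np.cos(np.radians(72)),136.7+125*np.sin(np.radians(72)),80],[np.pi,0,np.radians(72)])
```

```text
122.92346413476231 76.28514250192598
t 13.03 pos [580.9 256.1  80.2] rpy [3.14 0.   1.34] -> d [1.7 9.4 0.2] r [ 0.002 -0.     0.083]
```

shift_gripper(
  ticks=[
    [0,[0.2,4,0],[0,0,0.032]],
    [0,[0.2,4,0],[0,0,0.032]],
    [0,[0,1.5,0],[0,0,0.012]],
    [0,[0,0,0],[0,0,0]],
    [0,[0,0,0],[0,0,0]],
  ],
)

```text
t: 13.65
ee_pos: [589.5, 253.7, 80.2]
tool_rot: [3.141, 0.001, 1.264]
contact_force: [-1.0, -3.4, 7.1]
opening: 0.192
grip_force: 58.9
```

shift_gripper(
  ticks=[
    [0,[0,1.5,0],[0,0,0]],
    [0,[0,0,0],[0,0,0]],
    [0,[0,0,0],[0,0,0]],
  ],
)

```text
t: 14.02
ee_pos: [589.8, 253.6, 80.2]
tool_rot: [-3.141, 0.001, 1.264]
contact_force: [-2.8, -2.5, 8.6]
opening: 0.191
grip_force: 59.1
```

shift_gripper(
  ticks=[
    [0,[0,1.5,0],[0,0,0]],
    [0,[0,0,0],[0,0,0]],
    [0,[0,0,0],[0,0,0]],
  ],
)

```text
t: 14.4
ee_pos: [589.9, 253.6, 80.2]
tool_rot: [-3.138, 0.001, 1.263]
contact_force: [-6.5, -1.7, 10.3]
opening: 0.194
grip_force: 59.3
```

The wheel reached its stop at handle angle 72°, with the force rising. Release, rise, and look at the lug and pin.

shift_gripper(
  ticks=[
    [0.5,[0,0,0],[0,0,0]],
    [0.5,[0,0,0],[0,0,0]],
    [0.5,[0,0,0],[0,0,0]],
    [0.5,[0,0,-30],[0,0,0]],
    [0.5,[0,0,-30],[0,0,0]],
    [0.5,[0,0,-30],[0,0,0]],
    [0.5,[0,0,0],[0,0,-0.15]],
    [0.5,[0,0,0],[0,0,-0.15]],
    [0.5,[0,0,0],[0,0,-0.15]],
    [0.5,[0,0,0],[0,0,-0.15]],
    [0.5,[0,0,0],[0,0,-0.15]],
    [0.5,[0,0,0],[0,0,-0.15]],
    [0.5,[0,0,0],[0,0,-0.15]],
    [0.5,[0,0,0],[0,0,-0.15]],
    [0.5,[0,0,0],[0,0,0]],
  ],
)

```text
t: 16.27
ee_pos: [592.4, 253.7, 168.8]
tool_rot: [-3.141, -0.0, 2.462]
contact_force: [-0.5, -0.3, -0.4]
opening: 0.496
grip_force: 0.0
```

Run:
```python
from h import *
need([540,381,150],[np.pi,0,2.478])
```

```text
t 16.27 pos [592.4 253.7 168.8] rpy [-3.141 -0.     2.462] -> d [120.7  66.2  18.8] r [-0.    -0.    -0.016]
```

shift_gripper(
  ticks=[
    [0.5,[24,13.2,0],[0,0,0]],
    [0.5,[24,13.2,0],[0,0,0]],
    [0.5,[24,13.2,0],[0,0,0]],
    [0.5,[24,13.2,0],[0,0,0]],
    [0.5,[24,13.2,0],[0,0,0]],
    [0.5,[0,0,0],[0,0,0]],
    [0.5,[0,0,0],[0,0,0]],
    [0.5,[0,0,0],[0,0,0]],
  ],
)

```text
t: 17.27
ee_pos: [540.6, 379.4, 169.0]
tool_rot: [-3.141, 0.0, 2.462]
contact_force: [-0.6, 0.1, -1.0]
opening: 0.5
grip_force: 0.0
```

Run:
```python
from h import *
p,f=snap("wrist","w5")
need([540,381,73],[np.pi,0,2.478])
for z in(75,45):print(proj(p,np.array([539.4,380.8,z])))
hsv=cv2.cvtColor(f,cv2.COLOR_BGR2HSV);m=((hsv[...,1]<60)&(hsv[...,2]>90)).astype(np.uint8)
c,_=cv2.findContours(m[:330],0,2)
for k in c:
    if cv2.contourArea(k)>200:print(cv2.contourArea(k),cv2.minEnclosingCircle(k),cv2.boundingRect(k))
cv2.imwrite("pics/w5c.png",f[120:360,150:400].repeat(2,0).repeat(2,1))
```

```text
t 17.32 pos [540.6 379.4 169.1] rpy [-3.141  0.     2.462] -> d [ 1.5  0.8 96.1] r [-0.     0.    -0.016]
[278.58683541 223.52395242]
[278.50497466 209.38645927]
9574.5 ((89.42857360839844, 300.5), 93.86019897460938) (0, 261, 183, 69)
1057.0 ((279.0, 220.5), 20.88669776916504) (261, 200, 36, 42)
```

View pics/w5c.png

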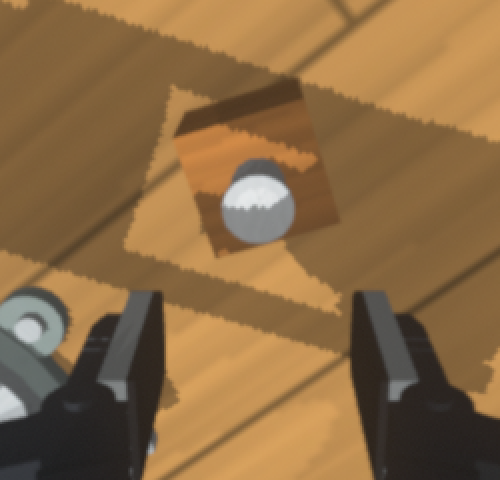

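The pin head's top is at crop (258,208), about (279,224) full-frame, as predicted. Descend to TCP z 73 and grip the head.

shift_gripper(
  ticks=[
    [0.5,[1.8,0.3,24],[0,0,0]],
    [0.5,[0,0,24],[0,0,0]],
    [0.5,[0,0,24],[0,0,0]],
    [0.5,[0,0,22],[0,0,0]],
    [0.5,[0,0,0],[0,0,0]],
    [0.5,[0,0,0],[0,0,0]],
    [0,[0,0,0],[0,0,0]],
    [0,[0,0,0],[0,0,0]],
    [0,[0,0,0],[0,0,0]],
    [0,[0,0,0],[0,0,0]],
    [0,[0,0,0],[0,0,0]],
  ],
)

```text
t: 18.7
ee_pos: [539.8, 382.1, 76.6]
tool_rot: [3.139, 0.001, 2.464]
contact_force: [-0.8, -0.7, 6.7]
opening: 0.207
grip_force: 58.7
```

shift_gripper(
  ticks=[
    [0,[0,0,-20],[0,0,0]],
    [0,[0,0,-20],[0,0,0]],
    [0,[0,0,-20],[0,0,0]],
    [0,[0,0,-20],[0,0,0]],
    [0,[0,0,0],[0,0,0]],
  ],
)

```text
t: 19.32
ee_pos: [539.9, 382.5, 156.8]
tool_rot: [3.138, 0.001, 2.464]
contact_force: [0.1, 0.4, -0.8]
opening: 0.209
grip_force: 58.6
```

Run:
```python
from h import *
w,_=load("w1")
need([654.8,56.4,150],[np.pi,0,2.478])
```

```text
t 19.32 pos [539.9 382.5 156.8] rpy [3.138e+00 1.000e-03 2.464e+00] -> d [-293.9 -182.     6.5] r [ 0.004  0.001 -0.014]
```

shift_gripper(
  ticks=[
    [0,[0,0,-18],[0,0,0]],
    [0,[0,0,-18],[0,0,0]],
    [0,[-24,-15,0],[0,0,0]],
    [0,[-24,-15,0],[0,0,0]],
    [0,[-24,-15,0],[0,0,0]],
    [0,[-24,-15,0],[0,0,0]],
    [0,[-24,-15,0],[0,0,0]],
    [0,[-24,-15,0],[0,0,0]],
    [0,[-24,-15,0],[0,0,0]],
    [0,[-24,-15,0],[0,0,0]],
    [0,[-24,-15,0],[0,0,0]],
    [0,[-24,-15,0],[0,0,0]],
    [0,[-12,-6,0],[0,0,0]],
    [0,[0,0,0],[0,0,0]],
    [0,[0,0,0],[0,0,0]],
    [0,[0,0,0],[0,0,0]],
  ],
)

```text
t: 21.32
ee_pos: [637.0, 103.3, 191.1]
tool_rot: [3.142, -0.0, 2.465]
contact_force: [0.6, -0.6, -0.9]
opening: 0.209
grip_force: 58.7
```

Run:
```python
from h import *
s,f=snap("scene","s6");b,g=snap("side","d6");p,w=snap("wrist","w6")
need([654.8,56.4,150],[np.pi,0,2.478])
X=np.array([654.8,56.4,42.])
us=[proj(c,X) for c in(s,b,p)];print(us)
t=[]
for im,u,k in((f,us[0],5),(g,us[1],5),(w,us[2],3)):
    u=u.astype(int);r=200//k//1;r=40 if k==5 else 70
    c=im[max(u[1]-r,0):u[1]+r,max(u[0]-r,0):u[0]+r];print(max(u[0]-r,0),max(u[1]-r,0),c.shape);t.append(cv2.resize(c,(264,264*c.shape[0]//c.shape[1]),interpolation=2)[:264])
h=min(x.shape[0] for x in t);cv2.imwrite("pics/s6c.png",np.hstack([x[:h] for x in t]))
```

```text
t 21.48 pos [637.2 103.  191.1] rpy [-3.142 -0.     2.465] -> d [-42.9 -25.3  41.1] r [-0.    -0.    -0.013]
[array([296.66335078, 258.5260449 ]), array([308.67438045, 204.55006793]), array([248.16223058, 250.55267943])]
256 218 (80, 80, 3)
268 164 (80, 80, 3)
178 180 (140, 140, 3)
```

View pics/s6c.png

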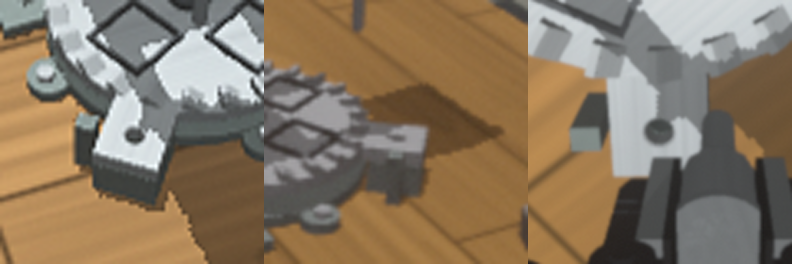

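The lug is now over the boss. The hole appears at scene (296.6,259.2), side (308.9,203.7) and wrist (246.4,248.9), and the pin hangs straight with its foot at wrist (278.7,~238).

Run:
```python
from h import *
s,_=load("s6");b,_=load("d6");p,w=load("w6")
x,e=tri(ray(s,(296.6,259.2)),ray(b,(308.9,203.7)),ray(p,(246.4,248.9)));print(x.round(1),e, plane(s,(296.6,259.2),42).round(1),plane(p,(246.4,248.9),42).round(1),plane(b,(308.9,203.7),42).round(1))
st=manip.get_state();T=R.from_euler("xyz",st["tool_rot"])
for dx in(-2,0,2):
  print(dx,[proj(p,np.array(st["ee_pos"])+T.apply([dx,0,z])).round(1) for z in(-7,31,69)])
need([*x[:2],150],[np.pi,0,2.478])
cv2.imwrite("pics/w6c.png",cv2.resize(w[200:340,210:350],None,fx=4,fy=4,interpolation=2))
```

```text
[654.8  56.3  42.6] 2.2256727314990865 [656.4  55.7  42. ] [652.7  56.2  42. ] [657.9  60.3  42. ]
-2 [array([278.1, 324.4]), array([278. , 275.9]), array([278. , 244.4])]
0 [array([278.1, 320. ]), array([278. , 272.3]), array([278. , 241.3])]
2 [array([278.1, 315.5]), array([278. , 268.6]), array([278. , 238.2])]
t 21.48 pos [637.2 103.  191.1] rpy [-3.142 -0.     2.465] -> d [-43.1 -25.4  41.1] r [-0.    -0.    -0.013]
```

View pics/w6c.png

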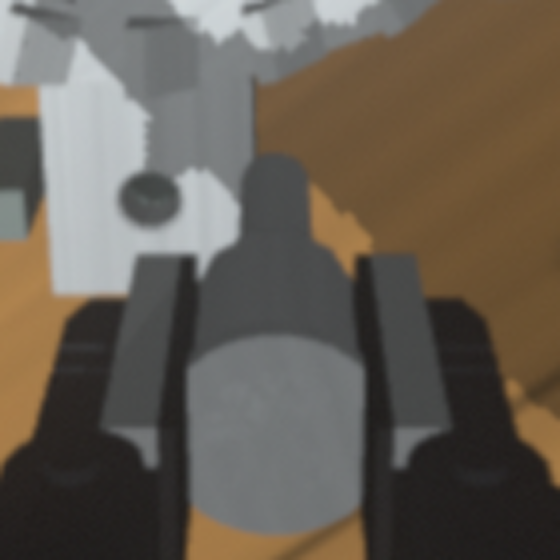

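shift_gripper(
  ticks=[
    [0,[-14.2,-8.5,15],[0,0,0]],
    [0,[-14.2,-8.5,15],[0,0,0]],
    [0,[-14.2,-8.5,15],[0,0,-0.013]],
    [0,[0,0,15],[0,0,0]],
    [0,[0,0,0],[0,0,0]],
    [0,[0,0,0],[0,0,0]],
    [0,[0,0,0],[0,0,0]],
  ],
)

```text
t: 22.35
ee_pos: [655.0, 56.2, 131.9]
tool_rot: [3.141, 0.001, 2.477]
contact_force: [0.1, -0.5, -0.7]
opening: 0.208
grip_force: 58.7
```

Run:
```python
from h import *
p,w=snap("wrist","w7")
need([654.3,56.3,117],[np.pi,0,2.478])
cv2.imwrite("pics/w7c.png",cv2.resize(w[170:310,210:350],None,fx=4,fy=4,interpolation=2))
for X in([654.8,56.3,42],[652.8,56.3,42]):print(proj(p,np.array(X,float)))
st=manip.get_state();T=R.from_euler("xyz",st["tool_rot"]);print([proj(p,np.array(st["ee_pos"])+T.apply([0,0,z])).round(1) for z in(1.6,69.6,st["ee_pos"][2]-42)])
```

```text
t 22.4 pos [655.1  56.2 132. ] rpy [3.141e+00 1.000e-03 2.478e+00] -> d [ 0.7 -0.4 15. ] r [ 0.001  0.001 -0.   ]
[277.82639474 227.81253191]
[275.91774504 225.53815365]
[array([278.3, 306.9]), array([278.1, 240.8]), array([278.1, 228.4])]
```

View pics/w7c.png

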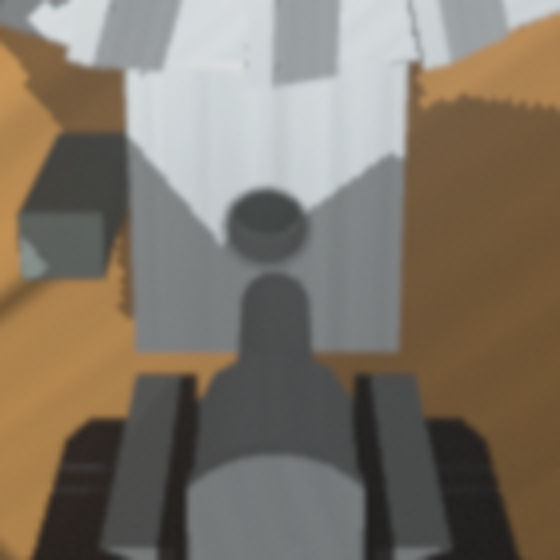

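Hole centre at crop (267,226), about (276.7,226.5); the pin axis is at x 278.5 and would meet the lug at y 228.4. That calls for a shift of about (+1.1,-1.2) mm in tool x, y.

shift_gripper(
  ticks=[
    [0,[1.1,-1.2,8],[0,0,0]],
    [0,[0,0,8],[0,0,0]],
    [0,[0,0,6],[0,0,0]],
    [0,[0,0,4],[0,0,0]],
    [0,[0,0,0],[0,0,0]],
    [0,[0,0,0],[0,0,0]],
  ],
)

```text
t: 23.15
ee_pos: [653.3, 55.4, 105.2]
tool_rot: [3.141, 0.0, 2.477]
contact_force: [0.5, 0.6, -2.4]
opening: 0.206
grip_force: 58.7
```

shift_gripper(
  ticks=[
    [0,[0,0,4],[0,0,0]],
    [0,[0,0,4],[0,0,0]],
    [0,[0,0,0],[0,0,0]],
    [0,[0,0,0],[0,0,0]],
  ],
)

```text
t: 23.65
ee_pos: [653.1, 55.3, 97.0]
tool_rot: [-3.142, -0.0, 2.477]
contact_force: [0.3, -0.1, -0.5]
opening: 0.211
grip_force: 58.7
```

shift_gripper(
  ticks=[
    [0,[0,0,5],[0,0,0]],
    [0,[0,0,5],[0,0,0]],
    [0,[0,0,5],[0,0,0]],
    [0,[0,0,4],[0,0,0]],
    [0,[0,0,0],[0,0,0]],
    [0,[0,0,0],[0,0,0]],
  ],
)

```text
t: 24.4
ee_pos: [653.1, 55.4, 78.2]
tool_rot: [3.141, 0.0, 2.477]
contact_force: [-0.1, 0.8, -0.5]
opening: 0.207
grip_force: 58.7
```

shift_gripper(
  ticks=[
    [0,[0,0,2.5],[0,0,0]],
    [0,[0,0,2.5],[0,0,0]],
    [0,[0,0,0],[0,0,0]],
    [0,[0,0,0],[0,0,0]],
  ],
)

```text
t: 24.9
ee_pos: [653.2, 55.4, 73.6]
tool_rot: [3.141, 0.0, 2.477]
contact_force: [-1.4, 0.9, 3.5]
opening: 0.208
grip_force: 59.0
```

shift_gripper(
  ticks=[
    [0,[0,0,2],[0,0,0]],
    [0,[0,0,0],[0,0,0]],
    [0,[0,0,0],[0,0,0]],
  ],
)

```text
t: 25.28
ee_pos: [653.7, 55.9, 73.5]
tool_rot: [3.139, 0.002, 2.477]
contact_force: [-3.3, 1.1, 13.0]
opening: 0.208
grip_force: 60.2
```

shift_gripper(
  ticks=[
    [0.4,[0,0,0],[0,0,0]],
    [0.4,[0,0,0],[0,0,0]],
    [0.4,[0,0,0],[0,0,0]],
    [0.4,[0,0,-30],[0,0,0]],
    [0.4,[0,0,-30],[0,0,0]],
    [0.4,[0,0,-30],[0,0,0]],
    [0.5,[0,0,-30],[0,0,0]],
    [0.5,[0,0,0],[0,0,0]],
  ],
)

```text
t: 26.28
ee_pos: [654.9, 55.3, 193.7]
tool_rot: [3.138, 0.004, 2.477]
contact_force: [0.3, 0.1, -0.1]
opening: 0.498
grip_force: 0.0
```

Run:
```python
from h import *
p,w=snap("wrist","w8");s,f=snap("scene","s8");b,g=snap("side","d8")
need([450,-165,195],[np.pi,0,2.478])
def caps(p,im,z=18):
    h=cv2.cvtColor(im,cv2.COLOR_BGR2HSV);m=cv2.inRange(h,(20,170,70),(32,255,255));m=cv2.morphologyEx(m,cv2.MORPH_OPEN,np.ones((2,2),np.uint8))
    for k in cv2.findContours(m,0,2)[0]:
        if cv2.contourArea(k)>25:
            x=cv2.boundingRect(k);c=(x[0]+x[2]/2,x[1]+x[3]/2);print(x,cv2.contourArea(k),plane(p,c,z).round(1))
for q in((s,f),(b,g),(p,w)):caps(*q);print()
u=proj(p,np.array([653.2,55.4,72.]));print(u)
c=cv2.resize(w[150:300,180:380],(400,300),interpolation=2)
cv2.imwrite("pics/s8c.png",np.hstack([c,cv2.resize(f[180:330,90:290],(400,300))]))
```

```text
t 26.43 pos [652.2  55.3 189.7] rpy [-3.140e+00 -2.000e-03  2.477e+00] -> d [  23.2 -298.1   -4.8] r [-0.001 -0.002 -0.001]

(461, 397, 40, 23) 447.0 [ 581.1 -564.    18. ]
(357, 291, 17, 20) 195.0 [ 573.  -297.2   18. ]
(272, 277, 16, 20) 167.0 [ 440.4 -183.6   18. ]


[276.0428901  210.27800066]
```

View pics/s8c.png

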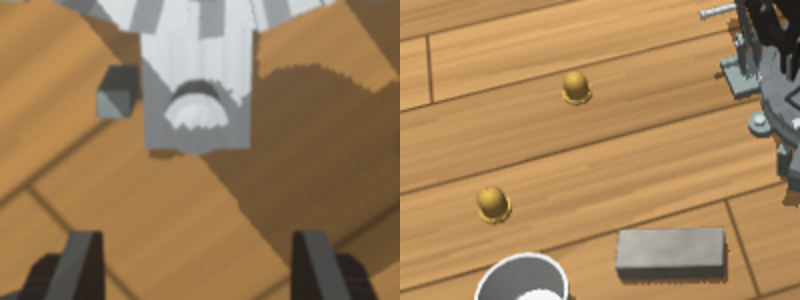

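The pin head sits on the lug with its shaft hidden, and the caps are unmoved at scene (178,222) and (136,282). Next, cap A.

shift_gripper(
  ticks=[
    [0.6,[2,-25,0],[0,0,0]],
    [0.6,[2,-25,0],[0,0,0]],
    [0.6,[2,-25,0],[0,0,0]],
    [0.6,[2,-25,0],[0,0,0]],
    [0.6,[2,-25,0],[0,0,0]],
    [0.6,[2,-25,0],[0,0,0]],
    [0.6,[2,-25,0],[0,0,0]],
    [0.6,[2,-25,0],[0,0,0]],
    [0.6,[2,-25,0],[0,0,0]],
    [0.6,[2,-25,0],[0,0,0]],
    [0.6,[2,-25,0],[0,0,0]],
    [0.6,[2,-25,0],[0,0,0]],
    [0.6,[0,0,0],[0,0,0]],
    [0.6,[0,0,0],[0,0,0]],
    [0.6,[0,0,0],[0,0,0]],
  ],
)

```text
t: 28.3
ee_pos: [449.6, -165.6, 191.2]
tool_rot: [3.141, 0.0, 2.477]
contact_force: [-0.5, 0.9, 0.4]
opening: 0.598
grip_force: 0.0
```

Add to h.py:
```python
def caps(p,im,z=18):
    h=cv2.cvtColor(im,cv2.COLOR_BGR2HSV);m=cv2.inRange(h,(19,165,40),(33,255,255));m=cv2.morphologyEx(m,cv2.MORPH_OPEN,np.ones((3,3),np.uint8))
    for k in cv2.findContours(m,0,2)[0]:
        if cv2.contourArea(k)>60:
            x=cv2.boundingRect(k);c=(x[0]+x[2]/2,x[1]+x[3]/2);print(x,cv2.contourArea(k),plane(p,c,z).round(1))
```

Run:
```python
from h import *
p,w=snap("wrist","w9");s,f=snap("scene","s9");b,g=snap("side","d9")
need([445,-171,100],[np.pi,0,2.478])
print(cv2.cvtColor(f,cv2.COLOR_BGR2HSV)[216:230:3,178].tolist())
u=proj(p,np.array([445,-171,25.])).astype(int);print(u);hs=cv2.cvtColor(w,cv2.COLOR_BGR2HSV);print(hs[u[1]-40:u[1]+41:8,u[0]].tolist())
caps(p,w);print();caps(b,g);print();caps(s,f)
```

```text
t 28.45 pos [ 449.5 -165.5  191.1] rpy [3.141 0.    2.478] -> d [ 0.1 -7.1 91.1] r [ 0.  0. -0.]
[[20, 154, 204], [20, 154, 209], [20, 155, 123], [19, 156, 93], [19, 153, 90]]
[269 195]
[[16, 146, 182], [16, 144, 181], [20, 167, 168], [21, 170, 102], [21, 183, 173], [21, 189, 208], [21, 188, 207], [20, 165, 111], [17, 139, 112], [17, 138, 116], [16, 146, 173]]
(246, 335, 33, 42) 994.0 [ 576.8 -285.5   18. ]
(248, 171, 39, 41) 1149.5 [ 442.3 -171.4   18. ]

(459, 397, 41, 23) 500.5 [ 579.1 -562.9   18. ]
(356, 290, 17, 21) 250.5 [ 572.1 -295.1   18. ]
(271, 276, 16, 20) 228.5 [ 440.  -179.9   18. ]
```

Add to h.py:
```python
def capfix(p,im,guess):
    "cap near guess: flange's near edge (z 5) and dome's side edges give its place"
    h=cv2.cvtColor(im,cv2.COLOR_BGR2HSV);m=cv2.inRange(h,(19,152,40),(33,255,255))
    m=cv2.morphologyEx(m,cv2.MORPH_CLOSE,np.ones((5,5),np.uint8));m=cv2.morphologyEx(m,cv2.MORPH_OPEN,np.ones((3,3),np.uint8));u=proj(p,np.array([*guess,18.]))
    k=min([k for k in cv2.findContours(m,0,2)[0] if cv2.contourArea(k)>150],key=lambda k:np.hypot(*(np.array(cv2.minEnclosingCircle(k)[0])-u)))
    x,y,w,hh=cv2.boundingRect(k);cx=x+w/2;W=np.array(p["world_from_camera"]);up=-W[:2,1]/np.hypot(*W[:2,1])
    near=plane(p,(cx,y),5)[:2]-18*up
    o,d=ray(p,(cx,y+hh));far=plane(p,(cx,y+hh),21.5)[:2]+14.5/abs(d[2])*up
    print("cap",(x,y,w,hh),"from near edge",near.round(1),"from far edge",far.round(1))
```

Run:
```python
from h import *
p,w=load("w9")
capfix(p,w,(445,-171));capfix(p,w,(580,-286))
```

```text
cap (248, 171, 39, 41) from near edge [ 444.1 -173.1] from far edge [ 444.1 -173. ]
cap (246, 334, 33, 43) from near edge [ 577.2 -286.2] from far edge [ 579.7 -288.1]
```

shift_gripper(
  ticks=[
    [0.6,[-0.4,-4.6,22],[0,0,0]],
    [0.6,[0,-4.7,22],[0,0,0]],
    [0.6,[0,0,22],[0,0,0]],
    [0.6,[0,0,22],[0,0,0]],
    [0.6,[0,0,0],[0,0,0]],
    [0.6,[0,0,0],[0,0,0]],
    [0.6,[0,0,0],[0,0,0]],
  ],
)

```text
t: 29.32
ee_pos: [444.5, -173.8, 104.0]
tool_rot: [3.141, 0.002, 2.477]
contact_force: [0.2, -0.4, 0.5]
opening: 0.601
grip_force: 0.0
```

Run:
```python
from h import *
p,w=snap("wrist","w10");capfix(p,w,(444,-173));need([444.1,-173.1,30],[np.pi,0,2.478])
```

```text
cap (252, 196, 52, 59) from near edge [ 443.7 -173.1] from far edge [ 444.1 -173.5]
t 29.38 pos [ 444.3 -173.8  104. ] rpy [3.141e+00 2.000e-03 2.477e+00] -> d [ 0.7  0.3 74. ] r [ 0.     0.002 -0.001]
```

shift_gripper(
  ticks=[
    [0.6,[0.6,0.3,20],[0,0,0]],
    [0.6,[0,0,20],[0,0,0]],
    [0.6,[0,0,20],[0,0,0]],
    [0.6,[0,0,12],[0,0,0]],
    [0.6,[0,0,0],[0,0,0]],
    [0.6,[0,0,0],[0,0,0]],
    [0,[0,0,0],[0,0,0]],
    [0,[0,0,0],[0,0,0]],
    [0,[0,0,0],[0,0,0]],
    [0,[0,0,0],[0,0,0]],
  ],
)

```text
t: 30.62
ee_pos: [443.8, -173.1, 32.1]
tool_rot: [3.141, 0.002, 2.477]
contact_force: [-0.7, 0.1, 5.5]
opening: 0.308
grip_force: 58.6
```

shift_gripper(
  ticks=[
    [0,[0,0,-25],[0,0,0]],
    [0,[0,0,-25],[0,0,0]],
    [0,[0,0,-25],[0,0,0]],
    [0,[0,0,-25],[0,0,0]],
    [0,[0,0,-20],[0,0,0]],
    [0,[0,0,-20],[0,0,0]],
    [0,[0,0,0],[0,0,0]],
  ],
)

```text
t: 31.5
ee_pos: [444.4, -173.4, 172.7]
tool_rot: [3.141, 0.004, 2.477]
contact_force: [0.1, 0.1, -1.3]
opening: 0.313
grip_force: 59.2
```

Run:
```python
from h import *
need([578.2,85,170],[np.pi,0,2.478])
```

```text
t 31.5 pos [ 444.4 -173.4  172.7] rpy [3.141 0.004 2.477] -> d [ 54.1 285.9   2.7] r [ 0.001  0.004 -0.001]
```

shift_gripper(
  ticks=[
    [0,[4.5,23.8,0],[0,0,0]],
    [0,[4.5,23.8,0],[0,0,0]],
    [0,[4.5,23.8,0],[0,0,0]],
    [0,[4.5,23.8,0],[0,0,0]],
    [0,[4.5,23.8,0],[0,0,0]],
    [0,[4.5,23.8,0],[0,0,0]],
    [0,[4.5,23.8,0],[0,0,0]],
    [0,[4.5,23.8,0],[0,0,0]],
    [0,[4.5,23.8,0],[0,0,0]],
    [0,[4.5,23.8,0],[0,0,0]],
    [0,[4.5,23.8,0],[0,0,0]],
    [0,[4.5,23.8,0],[0,0,0]],
    [0,[0,0,0],[0,0,0]],
    [0,[0,0,0],[0,0,0]],
    [0,[0,0,0],[0,0,0]],
  ],
)

```text
t: 33.38
ee_pos: [576.5, 84.6, 170.9]
tool_rot: [-3.141, -0.0, 2.476]
contact_force: [0.1, -0.2, -0.7]
opening: 0.313
grip_force: 59.3
```

Run:
```python
from h import *
p,w=snap("wrist","w11")
need([578.2,85,90],[np.pi,0,2.478])
# nest 3 outline: dark wall squares near its projection, cast on wall-top plane
N=np.array([578.2,85.]);g=cv2.cvtColor(w,cv2.COLOR_BGR2GRAY)
def q(a,r,da,dr):
    c=np.array([551.8+np.cos(a)*(58+dr)-np.sin(a)*da,136.7+np.sin(a)*(58+dr)+np.cos(a)*da]);return c
a=np.radians(297.05)
# intensity profile along the radial and tangential lines through the nest, z 47
for nm,ax in(("rad",0),("tan",1)):
    for off in(-12,12):
        pr=[]
        for t in np.arange(-32,33,1.):
            X=q(a,58,off if ax==0 else t,t if ax==0 else off);u=proj(p,np.array([*X,45.]));pr.append(int(g[int(round(u[1])),int(round(u[0]))]))
        print(nm,off,pr)
```

```text
t 33.42 pos [576.6  84.5 171. ] rpy [-3.141 -0.     2.476] -> d [-1.   1.4 81. ] r [-0.001 -0.    -0.002]
rad -12 [213, 213, 212, 212, 212, 211, 208, 195, 127, 93, 104, 123, 164, 205, 210, 209, 208, 208, 207, 205, 204, 203, 203, 203, 202, 201, 201, 201, 199, 198, 198, 198, 197, 199, 199, 200, 202, 204, 200, 186, 155, 131, 131, 128, 127, 128, 126, 126, 127, 126, 129, 123, 99, 66, 61, 70, 74, 90, 118, 124, 127, 125, 124, 120, 124]
rad 12 [211, 210, 210, 208, 208, 209, 209, 203, 127, 95, 101, 110, 165, 206, 207, 207, 206, 193, 142, 131, 130, 130, 130, 130, 131, 131, 131, 131, 130, 130, 129, 128, 128, 129, 128, 130, 129, 130, 129, 130, 130, 130, 130, 129, 129, 128, 127, 127, 125, 120, 100, 84, 88, 117, 157, 154, 151, 138, 119, 94, 78, 72, 71, 72, 71]
tan -12 [210, 211, 209, 208, 209, 210, 204, 186, 125, 104, 134, 194, 205, 207, 207, 207, 208, 209, 206, 205, 204, 204, 203, 202, 200, 199, 201, 205, 207, 210, 210, 205, 203, 203, 205, 207, 197, 198, 191, 198, 143, 133, 131, 131, 130, 130, 132, 132, 131, 129, 129, 118, 93, 70, 74, 87, 110, 127, 128, 128, 128, 125, 126, 126, 128]
tan 12 [130, 129, 128, 128, 128, 129, 128, 116, 88, 73, 86, 117, 125, 126, 126, 125, 126, 128, 129, 130, 127, 126, 127, 129, 129, 128, 127, 127, 131, 130, 129, 128, 128, 128, 128, 129, 129, 129, 127, 128, 129, 129, 129, 129, 129, 126, 125, 125, 126, 124, 125, 113, 87, 63, 67, 83, 105, 124, 127, 128, 128, 126, 125, 125, 125]
```

Brightness profiles across nest 3 put its walls within 1 mm of prediction, centred at about (577.4,85.1). Lower the cap.

shift_gripper(
  ticks=[
    [0,[-0.3,1,20],[0,0,0]],
    [0,[0,0,20],[0,0,0]],
    [0,[0,0,20],[0,0,0]],
    [0,[0,0,20],[0,0,0]],
    [0,[0,0,8],[0,0,0]],
    [0,[0,0,0],[0,0,0]],
    [0,[0,0,0],[0,0,0]],
  ],
)

```text
t: 34.3
ee_pos: [578.5, 85.7, 83.9]
tool_rot: [3.141, 0.001, 2.477]
contact_force: [0.3, -0.2, -0.6]
opening: 0.31
grip_force: 59.3
```

shift_gripper(
  ticks=[
    [0,[0,0,4],[0,0,0]],
    [0,[0,0,4],[0,0,0]],
    [0,[0,0,0],[0,0,0]],
    [0,[0,0,0],[0,0,0]],
  ],
)

```text
t: 34.8
ee_pos: [577.9, 85.8, 75.1]
tool_rot: [-3.142, -0.0, 2.477]
contact_force: [-0.5, 0.4, -0.9]
opening: 0.309
grip_force: 59.3
```

shift_gripper(
  ticks=[
    [0,[0,0,1.5],[0,0,0]],
    [0,[0,0,0],[0,0,0]],
    [0,[0,0,0],[0,0,0]],
  ],
)

```text
t: 35.17
ee_pos: [578.1, 85.9, 74.1]
tool_rot: [3.141, 0.0, 2.477]
contact_force: [-1.6, 0.2, 5.4]
opening: 0.31
grip_force: 59.9
```

shift_gripper(
  ticks=[
    [0.45,[0,0,0],[0,0,0]],
    [0.45,[0,0,0],[0,0,0]],
    [0.45,[0,0,0],[0,0,0]],
    [0.45,[0,0,-20],[0,0,0]],
    [0.45,[0,0,-30],[0,0,0]],
    [0.45,[0,0,-30],[0,0,0]],
    [0.6,[0,0,-30],[0,0,0]],
    [0.6,[0,0,0],[0,0,0]],
  ],
)

```text
t: 36.17
ee_pos: [579.8, 85.9, 186.1]
tool_rot: [3.138, 0.004, 2.477]
contact_force: [0.1, 0.2, -0.5]
opening: 0.598
grip_force: 0.0
```

Run:
```python
from h import *
p,w=snap("wrist","w12")
h=cv2.cvtColor(w,cv2.COLOR_BGR2HSV)
def circ(z,r):
    for k in cv2.findContours(cv2.morphologyEx(cv2.inRange(h,(19,152,40),(33,255,255)),cv2.MORPH_OPEN,np.ones((3,3),np.uint8)),0,2)[0]:
        if cv2.contourArea(k)>150:
            b=cv2.boundingRect(k);print(b,plane(p,(b[0]+b[2]/2,b[1]+b[3]/2),60).round(1))
circ(0,0);print("expect",proj(p,np.array([577.4,85.1,60])),proj(p,np.array([577.4,85.1,78])))
s,f=snap("scene","s12");b,g=snap("side","d12");caps(b,g)
need([579,-287,180],[np.pi,0,2.478])
```

```text
(0, 375, 32, 42) [ 572.9 -213.8   60. ]
(258, 196, 36, 30) [579.7  84.7  60. ]
(255, 182, 43, 23) [569.2  93.4  60. ]
expect [274.48550242 208.45092162] [274.35969687 216.49769355]
(460, 396, 40, 24) 504.5 [ 580.5 -562.7   18. ]
(356, 290, 17, 21) 250.0 [ 572.1 -295.1   18. ]
(274, 195, 9, 13) 62.5 [609.8 146.6  18. ]
t 36.33 pos [577.1  85.7 182.6] rpy [-3.140e+00 -1.000e-03  2.477e+00] -> d [-231.5 -292.2    2.6] r [-0.001 -0.001 -0.001]
```

shift_gripper(
  ticks=[
    [0.6,[-16.5,-20.9,0],[0,0,0]],
    [0.6,[-16.5,-20.9,0],[0,0,0]],
    [0.6,[-16.5,-20.9,0],[0,0,0]],
    [0.6,[-16.5,-20.9,0],[0,0,0]],
    [0.6,[-16.5,-20.9,0],[0,0,0]],
    [0.6,[-16.5,-20.9,0],[0,0,0]],
    [0.6,[-16.5,-20.9,0],[0,0,0]],
    [0.6,[-16.5,-20.9,0],[0,0,0]],
    [0.6,[-16.5,-20.9,0],[0,0,0]],
    [0.6,[-16.5,-20.9,0],[0,0,0]],
    [0.6,[-16.5,-20.9,0],[0,0,0]],
    [0.6,[-16.5,-20.9,0],[0,0,0]],
    [0.6,[-16.5,-20.9,0],[0,0,0]],
    [0.6,[-16.5,-20.9,20],[0,0,0]],
    [0.6,[0,0,20],[0,0,0]],
    [0.6,[0,0,20],[0,0,0]],
    [0.6,[0,0,0],[0,0,0]],
    [0.6,[0,0,0],[0,0,0]],
  ],
)

```text
t: 38.58
ee_pos: [579.0, -287.0, 122.8]
tool_rot: [-3.141, -0.001, 2.477]
contact_force: [0.1, -0.1, 0.5]
opening: 0.6
grip_force: 0.0
```

Run:
```python
from h import *
p,w=snap("wrist","w13");capfix(p,w,(579,-287));need([579.,-287.,30],[np.pi,0,2.478])
```

```text
cap (252, 192, 49, 53) from near edge [ 579.1 -288.5] from far edge [ 578.9 -288.3]
t 38.62 pos [ 579.4 -287.1  123.5] rpy [3.142 0.    2.477] -> d [ 0.4 -0.1 93.5] r [ 0.     0.    -0.001]
```

shift_gripper(
  ticks=[
    [0.6,[-0.7,-1.2,23],[0,0,0]],
    [0.6,[0,0,23],[0,0,0]],
    [0.6,[0,0,23],[0,0,0]],
    [0.6,[0,0,22],[0,0,0]],
    [0.6,[0,0,0],[0,0,0]],
    [0.6,[0,0,0],[0,0,0]],
    [0,[0,0,0],[0,0,0]],
    [0,[0,0,0],[0,0,0]],
    [0,[0,0,0],[0,0,0]],
    [0,[0,0,0],[0,0,0]],
  ],
)

```text
t: 39.88
ee_pos: [580.0, -288.9, 34.3]
tool_rot: [3.141, 0.003, 2.477]
contact_force: [-1.3, 0.3, 6.2]
opening: 0.309
grip_force: 59.0
```

shift_gripper(
  ticks=[
    [0,[0,0,-30],[0,0,0]],
    [0,[0,0,-30],[0,0,0]],
    [0,[0,0,-30],[0,0,0]],
    [0,[0,0,-30],[0,0,0]],
    [0,[0,0,-30],[0,0,0]],
    [0,[0,0,0],[0,0,0]],
  ],
)

```text
t: 40.62
ee_pos: [580.6, -289.3, 185.8]
tool_rot: [3.141, 0.007, 2.477]
contact_force: [1.1, -0.9, -1.2]
opening: 0.306
grip_force: 59.1
```

Run:
```python
from h import *
need([524.8,188,183],[np.pi,0,2.478])
```

```text
t 40.62 pos [ 580.6 -289.3  185.8] rpy [3.141 0.007 2.477] -> d [338.4 341.2   0.9] r [ 0.001  0.007 -0.001]
```

shift_gripper(
  ticks=[
    [0,[17.8,18,0],[0,0,0]],
    [0,[17.8,18,0],[0,0,0]],
    [0,[17.8,18,0],[0,0,0]],
    [0,[17.8,18,0],[0,0,0]],
    [0,[17.8,18,0],[0,0,0]],
    [0,[17.8,18,0],[0,0,0]],
    [0,[17.8,18,0],[0,0,0]],
    [0,[17.8,18,0],[0,0,0]],
    [0,[17.8,18,0],[0,0,0]],
    [0,[17.8,18,0],[0,0,0]],
    [0,[17.8,18,0],[0,0,0]],
    [0,[17.8,18,0],[0,0,0]],
    [0,[17.8,18,0],[0,0,0]],
    [0,[17.8,18,0],[0,0,0]],
    [0,[17.8,18,0],[0,0,0]],
    [0,[17.8,18,0],[0,0,0]],
    [0,[17.8,18,0],[0,0,0]],
    [0,[17.8,18,0],[0,0,0]],
    [0,[17.8,17.2,0],[0,0,0]],
    [0,[0,0,0],[0,0,0]],
  ],
)

```text
t: 43.12
ee_pos: [522.2, 191.1, 182.6]
tool_rot: [3.141, -0.0, 2.48]
contact_force: [-0.8, -1.0, -0.3]
opening: 0.305
grip_force: 59.2
```

shift_gripper(
  ticks=[
    [0,[0,0,0],[0,0,0]],
    [0,[0,0,0],[0,0,0]],
  ],
)

```text
t: 43.38
ee_pos: [523.2, 188.3, 182.6]
tool_rot: [-3.141, 0.0, 2.476]
contact_force: [0.8, 0.2, -0.9]
opening: 0.306
grip_force: 59.2
```

Run:
```python
from h import *
p,w=snap("wrist","w14");g=cv2.cvtColor(w,cv2.COLOR_BGR2GRAY)
need([524.8,188.3,77],[np.pi,0,2.478])
a=np.radians(117.05)
for nm,ax in(("rad",0),("tan",1)):
    for off in(-10,10):
        pr=[]
        for t in np.arange(-32,33,1.):
            da,dr=(off,t) if ax==0 else (t,off)
            u=proj(p,np.array([551.8+np.cos(a)*(58+dr)-np.sin(a)*da,136.7+np.sin(a)*(58+dr)+np.cos(a)*da,45.]));pr.append(int(g[int(round(u[1])),int(round(u[0]))]))
        print(nm,off,pr)
```

```text
t 43.42 pos [523.3 188.2 182.6] rpy [-3.141  0.     2.476] -> d [ -1.1   1.1 105.6] r [-0.     0.    -0.002]
rad -10 [85, 95, 133, 168, 178, 178, 178, 180, 174, 147, 105, 91, 106, 128, 137, 137, 137, 139, 139, 139, 140, 140, 139, 139, 138, 139, 139, 139, 141, 141, 141, 140, 140, 140, 141, 140, 140, 140, 139, 140, 139, 141, 141, 142, 142, 144, 151, 154, 182, 217, 217, 214, 172, 128, 107, 103, 152, 212, 220, 221, 221, 219, 205, 212, 216]
rad 10 [137, 137, 137, 136, 135, 134, 132, 97, 78, 74, 67, 77, 117, 133, 138, 138, 138, 139, 138, 137, 137, 136, 137, 138, 140, 153, 184, 216, 218, 218, 216, 216, 216, 216, 216, 216, 216, 216, 218, 218, 218, 220, 220, 221, 221, 224, 224, 224, 224, 224, 223, 222, 176, 118, 109, 106, 136, 222, 224, 224, 224, 225, 225, 226, 226]
tan -10 [134, 134, 135, 135, 136, 136, 135, 134, 124, 101, 77, 73, 95, 123, 138, 139, 138, 138, 138, 139, 139, 141, 139, 138, 139, 140, 139, 138, 138, 138, 138, 138, 140, 139, 138, 137, 137, 137, 137, 140, 138, 137, 137, 137, 143, 139, 162, 175, 211, 214, 215, 217, 217, 210, 150, 117, 111, 179, 217, 219, 220, 221, 223, 223, 223]
tan 10 [139, 136, 136, 137, 137, 141, 141, 138, 129, 93, 79, 76, 73, 127, 139, 141, 141, 142, 140, 140, 139, 140, 141, 142, 140, 140, 151, 167, 210, 216, 220, 220, 219, 219, 220, 220, 218, 218, 217, 217, 218, 219, 220, 223, 224, 223, 222, 219, 220, 222, 223, 224, 225, 223, 159, 114, 114, 151, 214, 224, 226, 226, 226, 226, 226]
```

shift_gripper(
  ticks=[
    [0,[-1.4,0.7,24],[0,0,0]],
    [0,[0,0,24],[0,0,0]],
    [0,[0,0,24],[0,0,0]],
    [0,[0,0,20],[0,0,0]],
    [0,[0,0,5],[0,0,0]],
    [0,[0,0,4],[0,0,0]],
    [0,[0,0,0],[0,0,0]],
    [0,[0,0,0],[0,0,0]],
  ],
)

```text
t: 44.42
ee_pos: [525.4, 188.6, 82.3]
tool_rot: [3.14, 0.001, 2.477]
contact_force: [0.3, 0.3, -1.6]
opening: 0.305
grip_force: 59.2
```

shift_gripper(
  ticks=[
    [0,[0,0,3],[0,0,0]],
    [0,[0,0,2.5],[0,0,0]],
    [0,[0,0,0],[0,0,0]],
    [0,[0,0,0],[0,0,0]],
  ],
)

```text
t: 44.92
ee_pos: [524.9, 188.6, 76.3]
tool_rot: [3.141, 0.0, 2.477]
contact_force: [-0.6, 1.2, 3.6]
opening: 0.307
grip_force: 59.6
```

Contact came at the expected height. Release, rise and check.

shift_gripper(
  ticks=[
    [0.45,[0,0,0],[0,0,0]],
    [0.45,[0,0,0],[0,0,0]],
    [0.45,[0,0,0],[0,0,0]],
    [0.45,[0,0,-20],[0,0,0]],
    [0.45,[0,0,-30],[0,0,0]],
    [0.45,[0,0,-30],[0,0,0]],
    [0.45,[0,0,-30],[0,0,0]],
    [0.45,[0,0,0],[0,0,0]],
    [0.45,[0,0,0],[0,0,0]],
  ],
)

```text
t: 46.05
ee_pos: [524.3, 188.3, 185.4]
tool_rot: [-3.141, -0.001, 2.477]
contact_force: [0.3, -0.5, 0.1]
opening: 0.455
grip_force: 0.0
```

Run:
```python
from h import *
p,w=snap("wrist","w15");h=cv2.cvtColor(w,cv2.COLOR_BGR2HSV)
for k in cv2.findContours(cv2.morphologyEx(cv2.inRange(h,(19,140,40),(33,255,255)),cv2.MORPH_CLOSE,np.ones((7,7),np.uint8)),0,2)[0]:
    if cv2.contourArea(k)>150:b=cv2.boundingRect(k);print(b,plane(p,(b[0]+b[2]/2,b[1]+b[3]/2),60).round(1))
b,g=snap("side","d15");caps(b,g)
y=.0358;h=np.array([551.8,136.7]);c,s=np.cos(y),np.sin(y);Rz=np.array([[c,-s],[s,c]])
print("bar back",h+Rz@[-75-26.5,-128.5],"down",h+Rz@[-30,-128.5])
need([*(h+Rz@[-101.5,-128.5]),180],[np.pi,0,1.607])
```

```text
(229, 308, 16, 40) [584.3  97.4  60. ]
(258, 184, 44, 46) [522.5 191.4  60. ]
(460, 396, 41, 24) 504.5 [ 581.1 -563.    18. ]
(274, 195, 9, 14) 76.5 [608.4 143.9  18. ]
(240, 183, 8, 13) 66.5 [551.  259.7  18. ]
bar back [454.96435369   4.64941271] down [526.41853996   7.20856597]
t 46.15 pos [523.9 188.2 184.7] rpy [-3.139e+00 -2.000e-03  2.477e+00] -> d [ -59. -187.    5.] r [-0.003 -0.001  0.87 ]
```

shift_gripper(
  ticks=[
    [0.5,[0,0,0],[0,0,0.145]],
    [0.5,[0,0,0],[0,0,0.145]],
    [0.5,[0,0,0],[0,0,0.145]],
    [0.5,[0,0,0],[0,0,0.145]],
    [0.5,[0,0,0],[0,0,0.145]],
    [0.5,[0,0,0],[0,0,0.145]],
    [0.5,[-22.6,-9.4,0],[0,0,0]],
    [0.5,[-22.6,-9.4,0],[0,0,0]],
    [0.5,[-22.6,-9.4,0],[0,0,0]],
    [0.5,[-22.6,-9.4,0],[0,0,0]],
    [0.5,[-22.6,-9.4,0],[0,0,0]],
    [0.5,[-22.6,-9.4,0],[0,0,0]],
    [0.5,[-22.6,-9.4,0],[0,0,0]],
    [0.5,[-22.6,-9.4,0],[0,0,0]],
    [0.5,[0,0,0],[0,0,0]],
    [0.5,[0,0,0],[0,0,0]],
    [0.5,[0,0,0],[0,0,0]],
  ],
)

```text
t: 48.28
ee_pos: [456.3, 5.5, 186.0]
tool_rot: [-3.141, -0.0, 1.608]
contact_force: [-0.5, -0.1, -0.3]
opening: 0.5
grip_force: 0.0
```

Run:
```python
from h import *
p,w=snap("wrist","w16");g=cv2.cvtColor(w,cv2.COLOR_BGR2GRAY)
need([455,4.6,97],[np.pi,0,1.607])
hs=cv2.cvtColor(w,cv2.COLOR_BGR2HSV)
for y in(-2,4,10,16):
    u=proj(p,np.array([455.,y,94.]));v=proj(p,np.array([445.,y,94.]));print(y,u.round(),((v-u)/10).round(2),hs[int(round(u[1])),int(u[0])-24:int(u[0])+25:2,1].tolist())
```

```text
t 48.33 pos [456.4   5.6 186. ] rpy [-3.142 -0.     1.608] -> d [-0.9 -1.4 89. ] r [-0.    -0.     0.001]
-2 [276. 238.] [-1.51 -0.05] [145, 143, 143, 144, 143, 144, 144, 143, 145, 114, 5, 0, 0, 2, 2, 79, 142, 143, 140, 141, 142, 140, 140, 140, 143]
4 [276. 230.] [-1.53 -0.05] [144, 144, 144, 144, 142, 144, 145, 145, 139, 45, 2, 2, 2, 0, 9, 127, 142, 141, 141, 142, 142, 142, 140, 143, 143]
10 [276. 221.] [-1.54 -0.05] [143, 144, 143, 142, 143, 143, 142, 144, 140, 41, 0, 4, 2, 2, 9, 127, 142, 141, 140, 141, 141, 140, 141, 142, 143]
16 [277. 212.] [-1.55 -0.05] [143, 143, 141, 142, 143, 145, 145, 143, 137, 41, 2, 4, 4, 0, 7, 127, 143, 141, 140, 140, 141, 140, 143, 141, 142]
```

The grey bar shows exactly where predicted, within a pixel. Descend, grip, and swing it back down.

shift_gripper(
  ticks=[
    [0.5,[0,-1.2,22],[0,0,0]],
    [0.5,[0,0,22],[0,0,0]],
    [0.5,[0,0,22],[0,0,0]],
    [0.5,[0,0,22],[0,0,0]],
    [0.5,[0,0,0],[0,0,0]],
    [0.5,[0,0,0],[0,0,0]],
    [0,[0,0,0],[0,0,0]],
    [0,[0,0,0],[0,0,0]],
    [0,[0,0,0],[0,0,0]],
    [0,[0,0,0],[0,0,0]],
  ],
)

```text
t: 49.58
ee_pos: [455.0, 5.0, 98.6]
tool_rot: [3.141, 0.0, 1.607]
contact_force: [-1.6, -0.1, 4.3]
opening: 0.071
grip_force: 58.7
```

Run:
```python
from h import *
s=manip.get_state();c=np.array([s["ee_pos"][0],s["ee_pos"][2]-3])-[481.4,58];print(c,np.arctan2(*c[::-1]))
```

```text
[-26.44046389  37.55260349] 2.1842628998638194
```

shift_gripper(
  ticks=[
    [0,[0,7.8,-4.5],[0,0,0]],
    [0,[0,8.5,-2.9],[0,0,0]],
    [0,[0,8.9,-1.2],[0,0,0]],
    [0,[0,8.9,0.7],[0,0,0]],
    [0,[0,8.7,2.4],[0,0,0]],
    [0,[0,8,4],[0,0,0]],
    [0,[0,7.1,5.6],[0,0,0]],
    [0,[0,5.7,6.9],[0,0,0]],
    [0,[0,4.3,7.9],[0,0,0]],
    [0,[0,2.7,8.6],[0,0,0]],
    [0,[0,0.9,4],[0,0,0]],
    [0,[0,0,0],[0,0,0]],
    [0,[0,0,0],[0,0,0]],
  ],
)

```text
t: 51.2
ee_pos: [525.6, 7.8, 66.4]
tool_rot: [-3.14, -0.0, 1.607]
contact_force: [-4.9, 2.1, 2.7]
opening: 0.065
grip_force: 58.9
```

shift_gripper(
  ticks=[
    [0.4,[0,0,0],[0,0,0]],
    [0.4,[0,0,0],[0,0,0]],
    [0.4,[0,0,0],[0,0,0]],
    [0.4,[0,0,0],[0,0,0]],
    [0.4,[0,0,-25],[0,0,0]],
    [0.4,[0,0,-30],[0,0,0]],
    [0.4,[0,0,-30],[0,0,0]],
    [0.4,[0,0,-30],[0,0,0]],
    [0.4,[-15,0,-30],[0,0,0]],
    [0.4,[-25,0,0],[0,0,0]],
    [0.4,[-25,0,0],[0,0,0]],
    [0.4,[-25,0,0],[0,0,0]],
    [0.4,[0,0,0],[0,0,0]],
    [0.4,[0,0,0],[0,0,0]],
  ],
)

```text
t: 52.95
ee_pos: [529.5, -81.9, 211.5]
tool_rot: [-3.141, -0.001, 1.606]
contact_force: [-0.2, -0.5, 0.4]
opening: 0.4
grip_force: 0.0
```

Run:
```python
from h import *
p,w=snap("wrist","w17");s,f=snap("scene","s17");b,g=snap("side","d17")
A=cv2.resize(w[:280,60:440],(400,295));B=cv2.resize(f[165:290,240:410],(400,294),interpolation=2);C=cv2.resize(g[140:260,200:340],(343,294),interpolation=2)
o=np.zeros((589,800,3),np.uint8);o[:295,:400]=A;o[295:,:400]=B;o[:294,400:743]=C;D=cv2.resize(f[:,:],(392,294));o[295:,400:792]=D
cv2.imwrite("pics/final.png",o)
```

```text
(no output)
```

View pics/final.png

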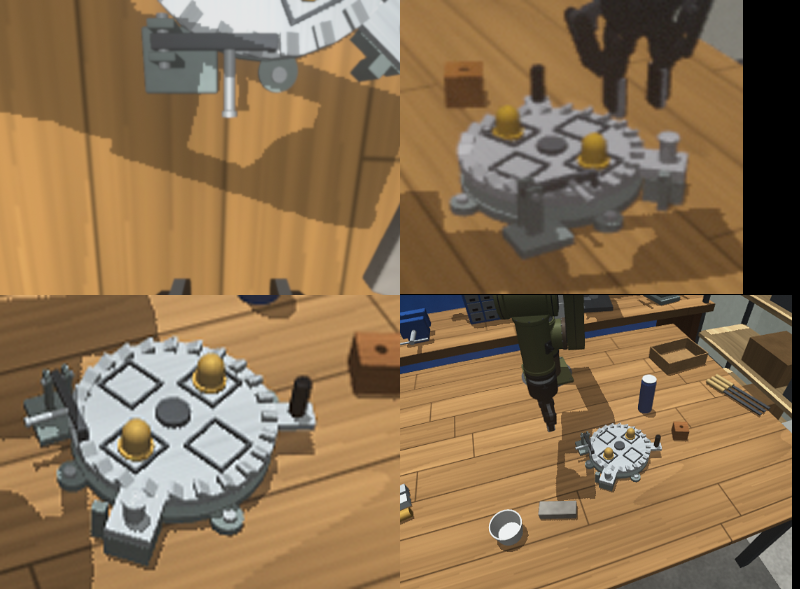

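The final view shows both caps upright in nests 1 and 3, the pin head on the lug, the pawl down on the rim and the bystanders unmoved.

```bash
python3 -c "
from cell import manip, camrig
print(manip.finish_job())"
```

```text
the job is handed in; nothing more can be done
None
```

The job is handed in, though no verdict was returned: the wheel is back at its stop with the pin home in the lug, both caps on the bench are upright in nests 1 and 3, and the pawl is back down on the teeth, with the other things left undisturbed.

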